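# Take the machined impeller out of the leaf jig

### The job

The small aluminium impeller is finished in the drilling jig: release the jig's quarter-turn clamp screw (nobody remembers whether it has a right-hand or a left-hand thread, so try which way it gives), swing the leaf right up and leave it standing open, then lift the impeller out and set it down gently, flat with its vanes up and wholly on the granite surface plate. Do not shift or knock over the indicator stand, the mug or the tape measure.

Things in the scene. Friction and masses are not known exactly. Their poses are not given: they have to be found in the camera images.
- jig: Fixed grey steel jig, foot 215 x 230 mm. Origin: centre of the foot's underside; x away from its low front edge, y left, z up. Its plate slopes at 30 deg, low at -x: up-slope u = (cos30, 0, sin30), normal n = (-sin30, 0, cos30) in jig axes. The leaf, a 10 mm steel frame hinged at the high edge, lies 47 mm above the plate; a slot 30 mm wide in its front part takes the clamp screw.
- clamp_head (a point): Fixed point, centre of the clamp screw's T head: a dark steel bar 56 mm long, 12 thick, 32 high along n (underside 1.5 mm above the leaf), turning about n. Axes: the jig's. Clamped, the bar lies across the slot, along the jig's y, and holds the leaf down; a quarter turn (at least 80 deg) lays it along the slot so that the leaf can pass.
- clamp_screw (a joint): Turn of the T head about n, rad, positive anticlockwise seen from above; starts clamped, within 0.04 of 0. One way it turns to a stop at a quarter turn (1.57 or -1.57); the other way it comes up hard after about 0.1. Which way differs each time and cannot be seen. It takes about 0.2 N m and stays where it is left.
- leaf (a joint): Leaf angle, rad: 0 shut, growing as its front edge swings up and back; stop at 1.9. Stiff hinge (0.3 N m; leaf 0.3 kg): it stays where it is left. At 1.7 it is well clear of the impeller. 190 mm wide, it reaches 184 mm from the hinge; swung up, its knob is on the far side and the leaf stands close behind the impeller (mind the gripper body).
- leaf_knob (a point): Centre of the black ball knob, 30 mm across, 20 mm in from the leaf's front edge, 35 mm off its top face on a 10 mm thick stem; moves with the leaf. Axes turn with the leaf: shut, x = u (towards the hinge), y along the hinge, z = n.
- leaf_hinge (a point): Fixed point on the hinge line (along the jig's y) level with the knob, which circles it at 169 mm radius. Leaf shut, the knob lies 164 mm down the slope and 40 mm along n from here. Axes: the jig's.
- impeller: Loose bare aluminium impeller, about 0.35 kg: disc 110 mm across, 8 thick, six curved vanes to 21 mm, round hub 34 mm across up to 44 mm (23 mm of bare hub above the vanes). Origin: centre of the disc's underside; z along its axis to the hub. Starts on the jig's sloping plate, axis along n, under the leaf, between four upright pins 14 mm tall.
- surface_plate: Fixed dark granite block 230 x 190 mm (its x by y), top face 40 mm above the bench. Origin: centre of its underside, on the bench.
- indicator_stand: Loose dial indicator on a magnetic-base stand, base 58 x 50 mm, 200 mm tall. Origin: centre of its underside.
- mug: Loose green mug, 80 mm across, 95 mm tall. Origin: centre of its underside.
- tape_measure: Loose yellow tape measure, 68 x 40 mm, 60 mm tall. Origin: centre of its underside.
Not all that is in view belongs to the job. There is more than one size of the impeller; the one meant has the size given above.

How it is judged (in metres and radians):
On the way, in this order (a step that is already met when the one before it is completed fails the run):
1. the clamp screw is turned at least 75 degrees from clamped ((value of joint clamp_screw above 1.3 rad or value of joint clamp_screw below -1.3 rad)), for 0.1 s.
2. the leaf is swung up past 80 degrees (value of joint leaf above 1.4 rad), for 0.2 s.
At the end, for the whole second after the job is handed in: The impeller lies at rest, flat on the granite plate with its vanes up (axis within 0.06 rad of vertical), its whole disc over the plate (centre within 60 mm in x and 40 mm in y of the plate's centre, along the plate's sides), and the leaf still stands open (above 1.2 rad) (x of impeller in the frame of surface_plate between -0.06 and 0.06 m and y of impeller in the frame of surface_plate between -0.04 and 0.04 m and z of impeller in the frame of surface_plate between 0.036 and 0.044 m and angle between impeller's own z axis and vertical below 0.06 rad and linear speed of impeller below 0.02 m/s and value of joint leaf above 1.2 rad); the robot touches nothing.
It fails at once if the impeller is dropped or rammed onto the plate (faster than 0.35 m/s less than 30 mm above it, or over 60 N between them) (contact force between impeller and surface_plate above 60 N or (horizontal distance between impeller and surface_plate below 0.15 m and z of impeller in the frame of surface_plate below 0.07 m and linear speed of impeller above 0.35 m/s)).
It fails at once if the indicator stand, the mug or the tape measure is shifted by more than 25 mm or knocked over (distance of any of indicator_stand, mug, tape_measure from where it was at the start of the episode above 0.025 m or angle between any of indicator_stand, mug, tape_measure's own z axis and vertical above 0.35 rad).
It also fails if it takes over 72 s, if anything falls off the work surface, if the arm or the gripper's body presses on something with over 40 N, if the wrist force passes 120 N, or if a joint passes its speed limit or range.

### The arm

A 6-joint arm with a two-finger parallel gripper is mounted at the origin on the work surface. World frame = base frame: x ahead of the robot, y to its left, z up, the work surface at z = 0. Lengths are in m, angles in degrees, forces in N, time in s.
With the tool pointing down it reaches from about 0.25 to 0.725 m from the base axis. Payload 9.7 kg.
Tool frame: the origin (TCP) lies at the centre of the arm's flange, where the gripper is bolted on; the fingertips stand 173 mm ahead of it and the grasp point (between the pads) lies 155 mm ahead of it; z points along the fingers, y is the line along which they close (so a half turn about z gives the same grasp; the last joint's range is limited). The gripper opens to 85 mm and grips with 20 to 120 N. Pads are 22 mm wide; open, the fingers measure 114 mm over their backs; the gripper's body (76 mm by 85 mm) begins 54 mm behind the grasp point. The pads swing forward as they close: fully open they stand 13 mm farther back than shut.
Start: joints at [-68.583, 4.979, 10.078, 95.1, 0, 90], TCP at [0.201, -0.512, 0.405] pointing down, gripper open.
Joint ranges: [-179.16, 179.16], [-48.56, 103.87], [-65.8, 70.77], [-126.05, 130.52], [-82.76, 87.17], [-180, 180]. Speed limits (degrees/s): [127.2, 127.2, 147.25, 180, 180, 180].

### API

Orientations are given as [roll, pitch, yaw] about the fixed x, y, z axes, in that order (R = Rz(yaw) Ry(pitch) Rx(roll)).
In Python, from workcell import monitor, camera, get_calibration, bot gives the robot as it stands.
- The arm moves only by the tool carry_out, never from a script. Its argument "targets" is text: rows parted by semicolons, each of 7 numbers parted by spaces: the shift along the tool's x, y, z in units of 0.04 m (1.0 is 0.04 m), then the turn, a rotation vector about the tool's x, y, z in units of 0.1 rad (1.0 is 0.1 rad), then the opening, from -1 (shut) to 1 (fully open), so that 0 is half open. A call has exactly 8 rows; each row shifts and turns the commanded pose from where the row before left it, along the tool's axes as they then stand; what a row does not reach is not made up. A row lasts 1/12 s, in which the tool goes at most 41.7 mm and 7.16 degrees, less where a joint would pass 70% of its speed; a pose out of reach is approached as far as the arm can. A call with a number of a shift or a turn outside -1 to 1 is refused whole. A call with a gripper value outside its range is refused whole. The fingers move at their own pace and stop on an object; "newtons" is the grip in N (left out, the last holds). Time passes only in rows, so rows that do not move let the fingers close, or fill a call up. It gives the time, the measured TCP pose, the force, the opening and the grip force at its end, in the units of the state.
- monitor.get_obs(): the state, without advancing time (a new reading comes with each control period).
- camera(name): name is "side" or "top" or "wrist"; returns the picture (420x560x3 uint8, red, green, blue); there is no depth.
- get_calibration(name): a dict with "fx", "fy", "cx", "cy" (pixels), "D" ([k1, k2, p1, p2, k3] as OpenCV has them; the pictures are not rectified), "view" (4x4, takes a point from world to camera coordinates). Camera axes: x right, y down, z forward; pixel columns grow to the right and rows downward; lengths in m; the calibration is good to about 2 mm. A picture is of the moment at which its call begins: read the wrist's pose just before it. get_calibration takes no time and is no camera call; for the wrist camera it gives the pose at the moment of the call.
- bot.job_done(): hands the job in; it is judged then, once.
The state is a dict: "time": time; "q": joint angles; "qd": joint speeds; "joint_efforts": joint torques, N m; "ee_pos": TCP position; "tcp_rot": TCP orientation; "wrist_force": force on the tool from outside, world axes, zero at the start; "torque": the same for the moment, N m; "opening": finger opening in m; "grasp_force": force on a finger pad.
Only numpy, scipy, OpenCV 4.12 (cv2) and the standard library are available. Lean on these libraries where they do the work, as an engineer would, in place of code of your own. Each camera call takes 0.05 s, during which the arm holds its last target. There are 200 camera calls.

## Working session

There is one attempt and no reset: what is moved stays moved. The work goes in short steps, Python scripts to look and compute and a tool call to move; the robot and the scene stay as the last step left them, time stands still between calls to the robot, and variables do not carry over. Pictures are saved under pics/ and viewed, at most 12 in all, crops included, and the job is handed in when it is done.

Besides the shell and the picture viewer there is one more tool, called after "Emit:" as name(argument=value, ...), one argument or row to a line, values as JSON. carry_out: Moves the arm, as the interface text tells. Shifts and turns lie within -1 to 1; 1 stands for 0.04 m of shift or 0.1 rad of turn. Its arguments: {"type":"object","properties":{"targets":{"type":"string"},"newtons":{"type":"number"}},"required":["targets"]}

```bash
mkdir -p pics; ls; python3 - <<'E'
from workcell import monitor,camera,get_calibration
import cv2,numpy as np
o=monitor.get_obs();print(o)
for n in("side","top"):
    cv2.imwrite(f"pics/{n}0.png",camera(n)[:,:,::-1]);c=get_calibration(n);print(n,c['fx'],c['fy'],c['cx'],c['cy'],c['D'],np.round(c['view'],4).tolist())
E
```

```text
pics
{'time': 0.0, 'q': array([-6.85824976e+01,  5.01268966e+00,  1.00365243e+01,  9.51010582e+01,
       -1.47224925e-03,  9.00007565e+01]), 'qd': array([-0.05395268, -0.04235129, -0.03414328,  0.07011618,  0.17894605,
       -0.0109087 ]), 'joint_efforts': array([-9.66358566e-04, -5.20384848e+01,  4.64803755e+01,  1.63048255e-02,
       -8.28860948e-05, -1.12862415e-05]), 'ee_pos': array([ 0.20083875, -0.51202748,  0.40398621]), 'tcp_rot': array([-1.79922776e+02,  1.47326756e-03,  2.14167479e+01]), 'wrist_force': array([-0.30175393, -0.11376442,  0.41277862]), 'torque': array([-0.0053058 ,  0.00869392, -0.03052356]), 'grasp_force': 0.0, 'opening': 0.08570154978397017}
side 448.74384144280515 448.74384144280515 282.1547309690399 212.23410697571887 [0.04396605 0.         0.         0.         0.        ] [[0.7785, -0.6277, 0.0008, -0.3436], [-0.3707, -0.4609, -0.8063, 0.2371], [0.5065, 0.6274, -0.5915, 1.4622], [0.0, 0.0, 0.0, 1.0]]
top 471.88655059609255 471.88655059609255 282.42226860538693 202.45056186700631 [-0.03680902  0.          0.          0.          0.        ] [[0.015, -0.9998, 0.0109, -0.0213], [-0.9852, -0.0167, -0.1706, 0.4363], [0.1707, -0.0081, -0.9853, 1.7283], [0.0, 0.0, 0.0, 1.0]]
```

View pics/side0.png

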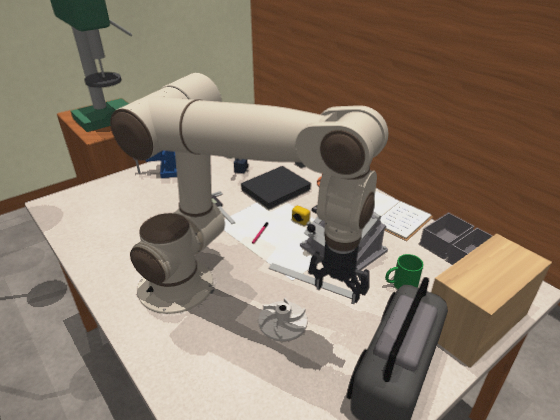

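View pics/top0.png

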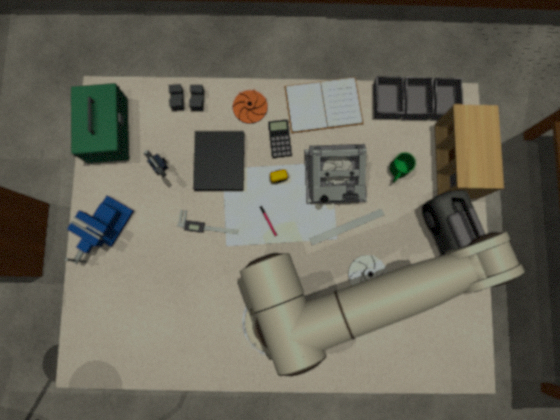

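The side view shows the arm over the jig, with a white impeller on the bench at (284,315) and the mug at (408,270). The top view shows the jig at (337,173), granite plate (219,160), mug (402,165), tape (279,176) and indicator stand (157,162).

Impeller candidates in the top view: white loose one at (366,270), orange one at (250,105), and the one under the leaf in the jig at (337,168). By the description I choose the one in the jig. Next is a close crop to check it.

```bash
cat > h.py <<'E'
import numpy as np,cv2
from workcell import monitor,camera,get_calibration
from scipy.spatial.transform import Rotation as R
def K(c): return np.array([[c['fx'],0,c['cx']],[0,c['fy'],c['cy']],[0,0,1.]])
def ray(c,px):
    p=cv2.undistortPoints(np.array([[px]],float),K(c),np.array(c['D'],float))[0,0]
    V=np.array(c['view']);d=V[:3,:3].T@np.r_[p,1];return -V[:3,:3].T@V[:3,3],d
def atz(c,px,z):
    o,d=ray(c,px);return o+d*(z-o[2])/d[2]
def proj(c,P):
    V=np.array(c['view'],float);return cv2.projectPoints(np.array(P,float).reshape(-1,1,3),cv2.Rodrigues(V[:3,:3])[0],V[:3,3],K(c),np.array(c['D'],float))[0][:,0]
def tcp():
    o=monitor.get_obs();return np.array(o['ee_pos']),R.from_euler('xyz',o['tcp_rot'],degrees=True)
def delta(p,Rm):
    "shift in tool axes (units .04) and rotvec (units .1) to the goal TCP pose"
    q,r=tcp();return np.round(r.inv().apply(np.array(p)-q)/.04,2),np.round((r.inv()*R.from_matrix(Rm)).as_rotvec()/.1,2)
E
python3 - <<'E'
from h import *
i=cv2.imread("pics/top0.png")
cv2.imwrite("pics/cropA.png",cv2.resize(i[130:220,290:410],None,fx=6,fy=6,interpolation=cv2.INTER_CUBIC))
c=get_calibration("top")
for n,p,z in[("jig",(337,173),.1),("plate",(219,160),.04),("plTL",(195,131),.04),("plTR",(243,131),.04),("plBL",(195,190),.04),("plBR",(243,189),.04),("mug",(404,164),.09),("tape",(279,176),.06),("stand",(157,162),.1),("standbase",(153,157),.03)]: print(n,atz(c,p,z).round(3))
E
```

```text
jig [ 0.538 -0.212  0.1  ]
plate [0.595 0.229 0.04 ]
plTL [0.709 0.325 0.04 ]
plTR [0.712 0.141 0.04 ]
plBL [0.478 0.314 0.04 ]
plBR [0.485 0.134 0.04 ]
mug [ 0.58  -0.462  0.09 ]
tape [0.533 0.    0.06 ]
stand [0.568 0.448 0.1  ]
standbase [0.606 0.483 0.03 ]
```

View pics/cropA.png

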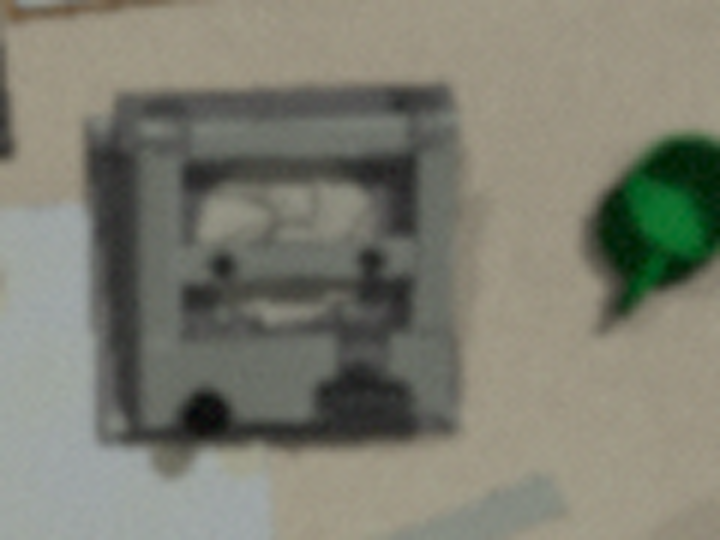

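The crop shows the jig with the bright impeller seen through the leaf's window, so that choice holds. The black knob is at crop (207,412), full (324.5,198.7); the dark T head is at crop (365,400), full (351,197). The jig's low edge faces the robot. Next I'll plan the wrist-camera look.

```bash
python3 - <<'E'
from h import *
c=get_calibration("wrist");V=np.array(c['view']);p,r=tcp()
o=-V[:3,:3].T@V[:3,3]
print("cam in tool",r.inv().apply(o-p).round(4),"axes",(r.inv().as_matrix()@V[:3,:3].T).round(3).tolist(),c['fx'],c['cx'],c['cy'],c['D'])
t=get_calibration("top")
print(atz(t,(324.5,198.7),.12),atz(t,(351,197),.1))
n=np.array([-.5,0,.866]);u=np.array([.866,0,.5]);Rm=np.c_[[0,-1,0],-u,-n]
print(delta([.33,-.2,.42],Rm))
E
```

```text
cam in tool [0.0675 0.0005 0.0311] axes [[-0.001, -0.964, -0.267], [1.0, -0.001, -0.0], [0.0, -0.267, 0.964]] 315.47223468807664 278.2018819506508 204.01954093791426 [-0.02936042  0.          0.          0.          0.        ]
[ 0.43842001 -0.16386434  0.12      ] [ 0.44998641 -0.26203454  0.1       ]
(array([ 5.85, -6.08, -0.39]), array([ 3.45,  5.09, 18.93]))
```

Emit:
carry_out(
  targets="0.7 -0.7 0 0 0 0 1;0.7 -0.7 0 0 0 0 1;0.7 -0.7 0 0 0 0 1;0.7 -0.7 0 0 0 0 1;0.7 -0.7 0 0 0 0 1;0.7 -0.7 0 0 0 0 1;0.7 -0.7 0 0 0 0 1;0.7 -0.7 -0.4 0 0 0 1",
)

```text
time: 0.77
ee_pos: [0.3272, -0.2206, 0.4181]
tcp_rot: [-179.8, 0.1, 21.4]
wrist_force: [0.6, -0.5, 0.3]
opening: 0.0855
grasp_force: 0.0
```

Emit:
carry_out(
  targets="0 0 0 0.173 0.255 0.947 1;0 0 0 0.173 0.255 0.947 1;0 0 0 0.173 0.255 0.947 1;0 0 0 0.173 0.255 0.947 1;0 0 0 0.173 0.255 0.947 1;0 0 0 0.173 0.255 0.947 1;0 0 0 0.173 0.255 0.947 1;0 0 0 0.173 0.255 0.947 1",
)

```text
time: 1.43
ee_pos: [0.3272, -0.2226, 0.42]
tcp_rot: [-168.4, -7.6, -23.3]
wrist_force: [1.1, 0.1, -0.5]
opening: 0.0855
grasp_force: 0.0
```

Emit:
carry_out(
  targets="0 0 0 0.173 0.255 0.947 1;0 0 0 0.173 0.255 0.947 1;0 0 0 0.173 0.255 0.947 1;0 0 0 0.173 0.255 0.947 1;0 0 0 0.173 0.255 0.947 1;0 0 0 0.173 0.255 0.947 1;0 0 0 0.173 0.255 0.947 1;0 0 0 0.173 0.255 0.947 1",
)

```text
time: 2.1
ee_pos: [0.2309, -0.3078, 0.4161]
tcp_rot: [-151.2, -4.1, -61.1]
wrist_force: [0.4, -0.8, -0.6]
opening: 0.0853
grasp_force: 0.0
```

Emit:
carry_out(
  targets="0 0 0 0.173 0.255 0.947 1;0 0 0 0.173 0.255 0.947 1;0 0 0 0.173 0.255 0.947 1;0 0 0 0.173 0.255 0.947 1;0 0 0 0 0 0 1;0 0 0 0 0 0 1;0 0 0 0 0 0 1;0 0 0 0 0 0 1",
)

```text
time: 2.77
ee_pos: [0.146, -0.3446, 0.4118]
tcp_rot: [-143.9, 2.4, -77.1]
wrist_force: [-0.2, 0.4, 0.5]
opening: 0.0857
grasp_force: 0.0
```

```bash
cat > look.py <<'E'
from h import *
import sys,pickle
c=get_calibration("wrist");im=camera("wrist");n=sys.argv[1]
pickle.dump(c,open(f"pics/{n}.pkl","wb"));cv2.imwrite(f"pics/{n}.png",im[:,:,::-1])
o=monitor.get_obs();print(o['time'],o['q'].round(1),tcp()[0].round(4),tcp()[1].as_matrix().round(3).tolist())
E
python3 look.py w1
```

```text
2.8167 [-77.1 -18.6 -12.9  98.2  36.1 179.9] [ 0.1461 -0.3445  0.4119] [[0.223, -0.793, 0.567], [-0.974, -0.156, 0.165], [-0.042, -0.589, -0.807]]
```

View pics/w1.png

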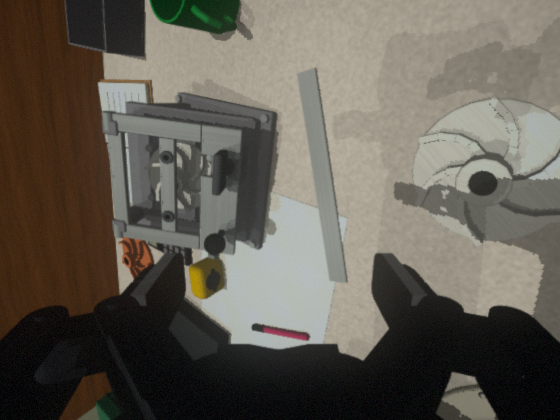

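The wrist view shows the T head at (218,172), knob at (214,243), tape (207,278), and mug (195,8) with the leaf shut. The last joint reached its 180° limit (yaw = q1 − q6 + 180), so I'll take the other half turn, with tool x along jig +y.

```bash
cat > go.py <<'E'
from h import *
import sys
# go.py x y z yaw_of_jig(deg) [spin about tool z]: tool x=jig y, y=u, z=-n
x,y,z,w=map(float,sys.argv[1:5]);s=float(sys.argv[5]) if len(sys.argv)>5 else 0
Rj=R.from_euler('z',w,degrees=True).as_matrix()
Rm=Rj@np.c_[[0,1,0],[.8660254,0,.5],[.5,0,-.8660254]]@R.from_euler('z',s,degrees=True).as_matrix()
print(delta([x,y,z],Rm),monitor.get_obs()['q'].round(1))
E
python3 go.py .33 -.2 .42 0
```

```text
(array([-2.5 , -4.33,  3.04]), array([ -2.36,  -1.52, -29.63])) [-77.1 -18.6 -12.9  98.2  36.1 179.9]
```

Emit:
carry_out(
  targets="0 0 0 0 0 -1 1;0 0 0 0 0 -1 1;0 0 0 0 0 -1 1;0 0 0 0 0 -1 1;0 0 0 0 0 -1 1;0 0 0 0 0 -1 1;0 0 0 0 0 -1 1;0 0 0 0 0 -1 1",
)

```text
time: 3.48
ee_pos: [0.1463, -0.3445, 0.4119]
tcp_rot: [-151.4, -23.3, -37.8]
wrist_force: [-0.1, -0.3, 0.2]
opening: 0.0851
grasp_force: 0.0
```

Emit:
carry_out(
  targets="0 0 0 0 0 -1 1;0 0 0 0 0 -1 1;0 0 0 0 0 -1 1;0 0 0 0 0 -1 1;0 0 0 0 0 -1 1;0 0 0 0 0 -1 1;0 0 0 0 0 -1 1;0 0 0 0 0 -1 1",
)

```text
time: 4.15
ee_pos: [0.1463, -0.3445, 0.4119]
tcp_rot: [-178.4, -36.2, 13.6]
wrist_force: [0.1, 0.7, 0.1]
opening: 0.0854
grasp_force: 0.0
```

```bash
python3 go.py .33 -.2 .42 0
```

```text
(array([ 4.41, -2.35,  3.04]), array([ -0.4 ,  -2.  , -13.66])) [-77.1 -18.6 -12.9  98.2  36.1  88. ]
```

Emit:
carry_out(
  targets="0.55 -0.3 0.38 0 0 0 1;0.55 -0.3 0.38 0 0 0 1;0.55 -0.3 0.38 0 0 0 1;0.55 -0.3 0.38 0 0 0 1;0.55 -0.3 0.38 0 0 0 1;0.55 -0.3 0.38 0 0 0 1;0.55 -0.3 0.38 0 0 0 1;0.55 -0.3 0.38 0 0 0 1",
)

```text
time: 4.82
ee_pos: [0.3306, -0.1976, 0.4206]
tcp_rot: [-178.2, -36.3, 13.2]
wrist_force: [0.4, -1.4, 0.1]
opening: 0.0853
grasp_force: 0.0
```

Emit:
carry_out(
  targets="0 0 0 0 -0.14 -0.97 1;0 0 0 0 -0.14 -0.97 1;0 0 0 0 -0.14 -0.97 1;0 0 0 0 -0.14 -0.97 1;0 0 0 0 -0.14 -0.97 1;0 0 0 0 -0.14 -0.97 1;0 0 0 0 -0.14 -0.97 1;0 0 0 0 -0.14 -0.97 1",
)

```text
time: 5.48
ee_pos: [0.3298, -0.1989, 0.4202]
tcp_rot: [157.2, -20.6, 62.1]
wrist_force: [-0.3, -0.1, 0.0]
opening: 0.0856
grasp_force: 0.0
```

Emit:
carry_out(
  targets="0 0 0 0 -0.14 -0.97 1;0 0 0 0 -0.14 -0.97 1;0 0 0 0 -0.14 -0.97 1;0 0 0 0 -0.14 -0.97 1;0 0 0 0 -0.14 -0.97 1;0 0 0 0 -0.14 -0.97 1;0 0 0 0 0 0 1;0 0 0 0 0 0 1",
)

```text
time: 6.15
ee_pos: [0.3297, -0.199, 0.4202]
tcp_rot: [151.6, -1.7, 90.1]
wrist_force: [-0.3, -0.6, 1.0]
opening: 0.0852
grasp_force: 0.0
```

```bash
python3 go.py .33 -.2 .42 0; python3 look.py w2
```

```text
(array([-0.03,  0.  ,  0.01]), array([-0.27, -0.27, -0.13])) [-36.2 -31.  -20.4  77.9  17.6  57.8]
6.2 [-36.2 -31.  -20.4  77.9  17.6  57.8] [ 0.3296 -0.1992  0.4202] [[-0.001, 0.879, 0.476], [1.0, -0.014, 0.027], [0.03, 0.476, -0.879]]
```

View pics/w2.png

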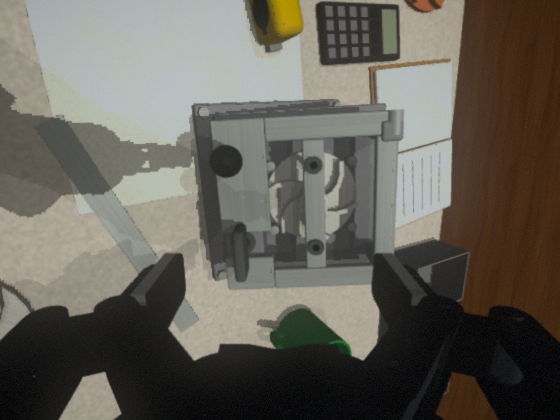

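The wrist view w2 shows the knob at (226,161), the T bar upright at about (239,251) and leaf front corners near (211,121) and (229,287). The impeller is seen through the frame around (313,195). One zoom will give sharper pixels.

```bash
python3 - <<'E'
import cv2
i=cv2.imread("pics/w2.png")[90:300,180:420]
a=cv2.resize(i,(685,600),interpolation=cv2.INTER_CUBIC)
cv2.imwrite("pics/cropB.png",a)
E
```

```text
(no output)
```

View pics/cropB.png

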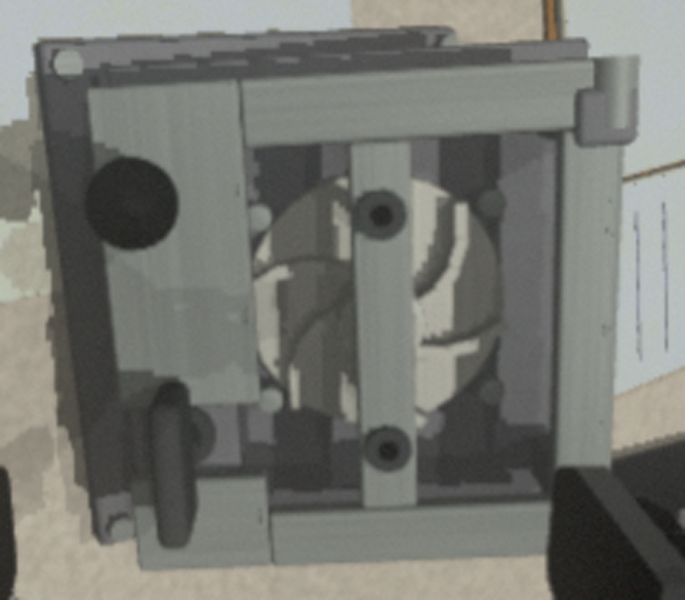

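```bash
cat > fit.py <<'E'
from h import *
import pickle
from scipy.optimize import least_squares
c1,c2=(pickle.load(open(f"pics/{n}.pkl","rb")) for n in("w1","w2"));t=get_calibration("top")
def pts(p):
    x,y,z,w,yk,ta,ty=p
    M=R.from_euler('z',w).as_matrix()@np.c_[[.8660254,0,.5],[0,1,0],[-.5,0,.8660254]]
    L=np.array([[-.164,yk,.040],[-.184,.095,.005],[-.184,-.095,.005],[-ta,ty,.0385]])
    return np.array([x,y,z])+L@M.T,M
def f(p):
    P,_=pts(p)
    return np.r_[(proj(c2,P)-[[226.2,161.1],[210.8,121.5],[229,289.6],[240.2,253.6]]).ravel(),
     .5*(proj(c1,P[:3])-[[214,243],[235,253],[242,128]]).ravel(),.5*(proj(t,P[:1])-[[324.5,198.7]]).ravel()]
s=least_squares(f,[.63,-.21,.16,0,.05,.16,-.05],loss='soft_l1')
print(s.x.round(4),f(s.x).round(1));P,M=pts(s.x);print(P.round(4),np.degrees(s.x[3]))
np.save("fit.npy",s.x)
E
python3 fit.py
```

```text
[ 0.6065 -0.2126  0.162   0.0516  0.0589  0.1604 -0.0351] [ 0.7 -0.1 -0.8  0.2 -0.1  0.1 -0.  -0.   0.5 -0.4 -0.7  0.2  0.1  0.2
 -0.3 -0.3]
[[ 0.4416 -0.1621  0.1147]
 [ 0.44   -0.126   0.0744]
 [ 0.4498 -0.3158  0.0744]
 [ 0.4503 -0.2558  0.1152]] 2.9553913006299566
```

```bash
cat > tgt.py <<'E'
from h import *
import sys
# tgt.py a b c [spin] : TCP so that the grasp point is at leaf-frame (a,b,c) (hinge origin, shut axes), tool z=-n, x=jig y
x=np.load("fit.npy");w=x[3]
M=R.from_euler('z',w).as_matrix()@np.c_[[.8660254,0,.5],[0,1,0],[-.5,0,.8660254]]
a=np.array(list(map(float,sys.argv[1:4])));s=float(sys.argv[4]) if len(sys.argv)>4 else 0
Rm=M@np.c_[[0,1,0],[1,0,0],[0,0,-1]]@R.from_euler('z',s,degrees=True).as_matrix()
p=x[:3]+M@(a+[0,0,.155]);print("goal",p.round(4));d=delta(p,Rm);print(d);
q,r=tcp();print("grasp now in leaf frame",(M.T@(q-x[:3]+r.as_matrix()@[0,0,.155])).round(4),monitor.get_obs()['q'].round(1))
E
python3 tgt.py -.1604 -.0351 .09
```

```text
goal [ 0.3472 -0.2611  0.294 ]
(array([-1.64, -1.09,  2.94]), array([-0.27, -0.02, -0.59]))
grasp now in leaf frame [-0.1139  0.028   0.2065] [-36.2 -31.  -20.4  77.9  17.6  57.8]
```

Emit:
carry_out(
  targets="0 0 0 -0.27 0 -0.59 1;-0.28 -0.2 0.45 0 0 0 1;-0.28 -0.2 0.45 0 0 0 1;-0.28 -0.2 0.45 0 0 0 1;-0.28 -0.2 0.45 0 0 0 1;-0.28 -0.2 0.45 0 0 0 1;-0.24 -0.1 0.45 0 0 0 1;0 0 0 0 0 0 1",
)

```text
time: 6.87
ee_pos: [0.3488, -0.2648, 0.3006]
tcp_rot: [150.2, -0.3, 92.9]
wrist_force: [-0.0, 0.7, -0.2]
opening: 0.0852
grasp_force: 0.0
```

```bash
python3 tgt.py -.1604 -.0351 .027; python3 look.py w3
```

```text
goal [ 0.3787 -0.2595  0.2394]
(array([ 0.09, -0.11,  1.7 ]), array([-0.04, -0.04, -0.03]))
grasp now in leaf frame [-0.1565 -0.0382  0.0951] [-42.4 -24.8 -29.8  63.2  20.9  48.8]
6.9167 [-42.4 -24.9 -29.7  63.3  20.9  48.8] [ 0.3487 -0.2643  0.3026] [[-0.052, 0.866, 0.497], [0.999, 0.043, 0.029], [0.004, 0.498, -0.867]]
```

View pics/w3.png

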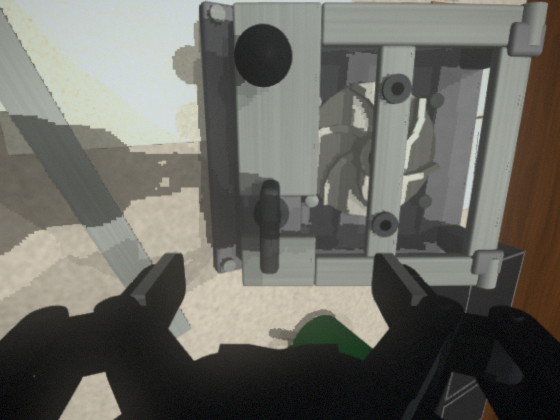

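w3 shows the knob at (263,54), the T bar from (270,181) to (270,273), and leaf front corners at (235,3) and (245,285). I'll check these against the fit.

```bash
python3 - <<'E'
from fit import *
c3=pickle.load(open("pics/w3.pkl","rb"))
P,M=pts(s.x);print(proj(c3,P).round(1))
B=lambda a,b,c:s.x[:3]+M@[a,b,c]
print(proj(c3,[B(-.1604,-.0351+d,h) for h in(.0385,.0065) for d in(-.028,.028)]).round(1))
E
```

```text
[ 0.6065 -0.2126  0.162   0.0516  0.0589  0.1604 -0.0351] [ 0.7 -0.1 -0.8  0.2 -0.1  0.1 -0.  -0.   0.5 -0.4 -0.7  0.2  0.1  0.2
 -0.3 -0.3]
[[ 0.4416 -0.1621  0.1147]
 [ 0.44   -0.126   0.0744]
 [ 0.4498 -0.3158  0.0744]
 [ 0.4503 -0.2558  0.1152]] 2.9553913006299566
[[263.8  58.4]
 [232.8   5.4]
 [242.9 286.4]
 [272.2 226.5]]
[[272.6 268.5]
 [271.8 181. ]
 [273.5 248.3]
 [272.9 171.9]]
```

Emit:
carry_out(
  targets="0 -0.12 0.4 0 0 0 1;0.05 0 0.4 0 0 0 1;0 0 0.4 0 0 0 1;0 0 0.3 0 0 0 1;0 0 0.2 0 0 0 1;0 0 0 0 0 0 1;0 0 0 0 0 0 0.2;0 0 0 0 0 0 -0.4",
  newtons=40,
)

```text
time: 7.58
ee_pos: [0.3786, -0.2608, 0.2446]
tcp_rot: [149.9, 0.1, 93.1]
wrist_force: [-0.9, 0.5, 0.4]
opening: 0.064
grasp_force: 0.0
```

Emit:
carry_out(
  targets="0 0 0 0 0 0 -1;0 0 0 0 0 0 -1;0 0 0 0 0 0 -1;0 0 0 0 0 0 -1;0 0 0 0 0 0 -1;0 0 0 0 0 0 -1;0 0 0 0 0 0 -1;0 0 0 0 0 0 -1",
)

```text
time: 8.25
ee_pos: [0.3766, -0.2609, 0.2422]
tcp_rot: [150.3, -0.1, 92.9]
wrist_force: [-25.7, -1.6, 7.7]
opening: 0.0115
grasp_force: 39.5
```

```bash
python3 tgt.py -.1604 -.0351 .027; python3 -c "
from h import *
o=monitor.get_obs();print(o['torque'],o['wrist_force'])"
```

```text
goal [ 0.3787 -0.2595  0.2394]
(array([0.03, 0.01, 0.09]), array([-0.06, -0.  , -0.02]))
grasp now in leaf frame [-0.1619 -0.0364  0.0305] [-39.4 -21.5 -34.2  54.5  19.5  51.7]
[-0.08322985  3.82007375  0.04239835] [-25.67598327  -1.5695468    7.67953595]
```

Emit:
carry_out(
  targets="0 -0.05 -0.06 0 0 0 -1;0 0 0 0 0 -0.5 -1;0 0 0 0 0 -0.5 -1;0 0 0 0 0 -0.5 -1;0 0 0 0 0 -0.5 -1;0 0 0 0 0 0 -1;0 0 0 0 0 0 -1;0 0 0 0 0 0 -1",
)

```text
time: 8.92
ee_pos: [0.3752, -0.261, 0.2422]
tcp_rot: [150.6, 5.5, 102.9]
wrist_force: [11.5, -4.4, -14.8]
opening: 0.0116
grasp_force: 87.7
```

```bash
cat > st.py <<'E'
from h import *
o=monitor.get_obs();r=tcp()[1]
print(o['time'],"F tool",r.inv().apply(o['wrist_force']).round(1),"T tool",r.inv().apply(o['torque']).round(2),o['opening'],o['grasp_force'])
E
python3 st.py; python3 tgt.py -.1604 -.0351 .027
```

```text
8.9167 F tool [-5.3  1.4 18.4] T tool [ 0.26 -1.3   2.26] 0.011618169476477303 87.67952341586351
goal [ 0.3787 -0.2595  0.2394]
(array([0.03, 0.05, 0.1 ]), array([-0.03, -0.02,  1.98]))
grasp now in leaf frame [-0.1625 -0.0362  0.0312] [-39.5 -21.7 -34.4  54.5  19.7  40.2]
```

A torque of 2.26 N m shows anticlockwise is blocked, so I'll turn the other way.

Emit:
carry_out(
  targets="0 0 0.04 0 0 0.6 -1;0 0 0 0 0 0.7 -1;0 0 0 0 0 0.7 -1;0 0 0 0 0 0.7 -1;0 0 0 0 0 0.7 -1;0 0 0 0 0 0.7 -1;0 0 0 0 0 0 -1;0 0 0 0 0 0 -1",
)

```text
time: 9.58
ee_pos: [0.3759, -0.2609, 0.2422]
tcp_rot: [150.7, -5.9, 82.6]
wrist_force: [-5.4, -2.5, -3.0]
opening: 0.0116
grasp_force: 47.3
```

```bash
python3 st.py; python3 tgt.py -.1604 -.0351 .027
```

```text
9.5833 F tool [-3.4 -5.7 -0.1] T tool [ 1.69 -0.73  0.25] 0.01156692849800494 47.289435267448425
goal [ 0.3787 -0.2595  0.2394]
(array([0.04, 0.02, 0.1 ]), array([-0.02, -0.01, -2.07]))
grasp now in leaf frame [-0.1618 -0.0363  0.0309] [-39.5 -21.7 -34.4  54.4  19.7  63.5]
```

Emit:
carry_out(
  targets="0 0 0 0 0 0.85 -1;0 0 0 0 0 0.85 -1;0 0 0 0 0 0.85 -1;0 0 0 0 0 0.85 -1;0 0 0 0 0 0.85 -1;0 0 0 0 0 0.85 -1;0 0 0 0 0 0.85 -1;0 0 0 0 0 0.85 -1",
)

```text
time: 10.25
ee_pos: [0.3764, -0.2613, 0.2426]
tcp_rot: [160.0, -22.8, 46.1]
wrist_force: [2.6, -5.7, -6.8]
opening: 0.0114
grasp_force: 46.2
```

Emit:
carry_out(
  targets="0 0 0 0 0 0.85 -1;0 0 0 0 0 0.85 -1;0 0 0 0 0 0.85 -1;0 0 0 0 0 0.85 -1;0 0 0 0 0 0.85 -1;0 0 0 0 0 0.85 -1;0 0 0 0 0 0.85 -1;0 0 0 0 0 0.85 -1",
)

```text
time: 10.92
ee_pos: [0.3767, -0.2618, 0.2428]
tcp_rot: [179.8, -30.0, 3.1]
wrist_force: [7.9, -12.5, -10.9]
opening: 0.0108
grasp_force: 45.4
```

```bash
python3 st.py; python3 tgt.py -.1604 -.0351 .027
```

```text
10.9167 F tool [ 0.8 12.9 13.1] T tool [-2.27 -0.3  -0.25] 0.010780836159501506 45.36466956138611
goal [ 0.3787 -0.2595  0.2394]
(array([ 0.  , -0.06,  0.1 ]), array([  0.02,   0.02, -15.69]))
grasp now in leaf frame [-0.1605 -0.0378  0.0309] [-39.5 -21.7 -34.3  54.2  19.6 141.6]
```

Emit:
carry_out(
  targets="0 0 0 0 0 0 1;0 0 0 0 0 0 1;0 0 0 0 0 0 1;0 0 0 0 0 0 1;0 0 -0.5 0 0 0 1;0 0 -0.7 0 0 0 1;0 0 -0.7 0 0 0 1;0 0 -0.3 0 0 0 1",
)

```text
time: 11.58
ee_pos: [0.3318, -0.2633, 0.3226]
tcp_rot: [179.7, -30.2, 3.3]
wrist_force: [0.8, 0.8, -0.7]
opening: 0.0855
grasp_force: 0.0
```

```bash
python3 look.py w4; python3 tgt.py -.164 .0589 .1 90
```

```text
11.6333 [-44.  -26.9 -28.8  66.4  21.5 136.9] [ 0.3317 -0.2635  0.3238] [[0.862, 0.055, 0.503], [0.05, -0.998, 0.023], [0.504, 0.005, -0.864]]
goal [ 0.3343 -0.1676  0.3009]
(array([-0.11, -2.39,  0.58]), array([ 0.03, -0.04,  0.06]))
grasp now in leaf frame [-0.1583 -0.0372  0.1236] [-44.  -26.9 -28.8  66.4  21.5 136.9]
```

View pics/w4.png

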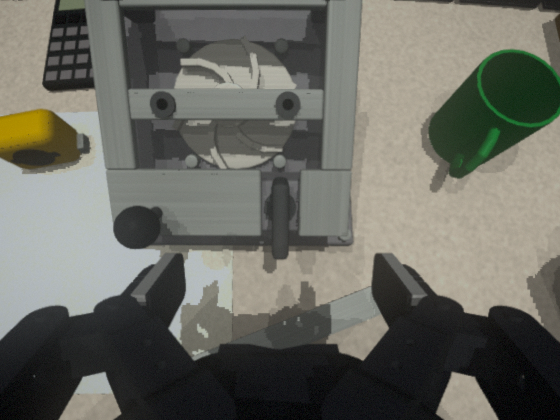

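w4 shows the T bar now lying along the slot (280,178–258), the knob at (138,227) and the mug clear. The tool is already oriented for the knob.

Emit:
carry_out(
  targets="0 -0.6 0 0 0 0 1;0 -0.6 0 0 0 0 1;0 -0.6 0 0 0 0 1;-0.1 -0.59 0.1 0 0 0 1;0 0 0.5 0 0 0 1;0 0 0.5 0 0 0 1;0 0 0.5 0 0 0 1;0 0 0 0 0 0 1",
  newtons=30,
)

```text
time: 12.3
ee_pos: [0.356, -0.1654, 0.2578]
tcp_rot: [-179.9, -29.8, 3.2]
wrist_force: [-0.2, 0.1, -1.3]
opening: 0.0853
grasp_force: 0.0
```

```bash
python3 tgt.py -.164 .0589 .040 90
```

```text
goal [ 0.3642 -0.1661  0.2489]
(array([0.07, 0.03, 0.29]), array([-0.04,  0.04,  0.03]))
grasp now in leaf frame [-0.1672  0.0606  0.0518] [-29.3 -34.4 -40.8  57.9  15.6 151.1]
```

Emit:
carry_out(
  targets="0.07 0.03 0.15 0 0 0 1;0 0 0.14 0 0 0 1;0 0 0 0 0 0 -1;0 0 0 0 0 0 -1;0 0 0 0 0 0 -1;0 0 0 0 0 0 -1;0 0 0 0 0 0 -1;0 0 0 0 0 0 -1",
)

```text
time: 12.97
ee_pos: [0.3638, -0.1661, 0.2538]
tcp_rot: [-179.8, -30.1, 3.2]
wrist_force: [-8.7, 12.2, 9.4]
opening: 0.0283
grasp_force: 28.8
```

```bash
python3 st.py; python3 tgt.py -.164 .0589 .040 90
cat > swing.py <<'E'
from h import *
# rows for swinging the leaf: knob on circle, tool pitch turned by k*leaf angle about hinge direction; steps in current tool frame
x=np.load("fit.npy")
M=R.from_euler('z',x[3]).as_matrix()@np.c_[[.8660254,0,.5],[0,1,0],[-.5,0,.8660254]]
q,r=tcp();g=M.T@(q+r.as_matrix()@[0,0,.155]-x[:3])
th0=np.arctan2(g[2],-g[0]);print("knob angle from shut",th0-np.arctan2(.04,.164),"radius",np.hypot(g[0],g[2]))
import sys
tot,rows,turn=float(sys.argv[1]),int(sys.argv[2]),np.radians(float(sys.argv[3])) # turn: total tool turn, same sense as the leaf
h=M[:,1];rad=np.hypot(.164,.04)
P,Q=q,r
for i in range(1,rows+1):
    a=th0+tot*i/rows; G=x[:3]+M@[-rad*np.cos(a),g[1],rad*np.sin(a)]
    Rn=R.from_rotvec(h*turn*i/rows)*r
    Pn=G-Rn.apply([0,0,.155])
    print((Q.inv().apply(Pn-P)/.04).round(2),((Q.inv()*Rn).as_rotvec()/.1).round(2));P,Q=Pn,Rn
E
python3 swing.py 1.75 40 45
```

```text
12.9667 F tool [ -2.2 -12.7 -12.1] T tool [ 2.62 -0.86  0.04] 0.02832517057176846 28.821795880794525
goal [ 0.3642 -0.1661  0.2489]
(array([-0.05, -0.  ,  0.11]), array([-0.05, -0.01,  0.03]))
grasp now in leaf frame [-0.1617  0.0596  0.0444] [-28.8 -33.4 -40.7  56.5  15.6 151.6]
knob angle from shut 0.02900173660648514 radius 0.16770902909660257
[ 0.1  -0.   -0.18] [ 0.  -0.2  0. ]
[ 0.13 -0.   -0.17] [ 0.  -0.2  0. ]
[ 0.14 -0.   -0.17] [ 0.  -0.2  0. ]
[ 0.14 -0.   -0.17] [ 0.  -0.2  0. ]
[ 0.15 -0.   -0.17] [ 0.  -0.2  0. ]
[ 0.15 -0.   -0.17] [ 0.  -0.2  0. ]
[ 0.15 -0.   -0.17] [ 0.  -0.2  0. ]
[ 0.16 -0.   -0.16] [ 0.  -0.2  0. ]
[ 0.16 -0.   -0.16] [ 0.  -0.2  0. ]
[ 0.17 -0.   -0.16] [ 0.  -0.2  0. ]
[ 0.17 -0.   -0.16] [ 0.  -0.2  0. ]
[ 0.17 -0.   -0.16] [ 0.  -0.2  0. ]
[ 0.18 -0.   -0.15] [ 0.  -0.2  0. ]
[ 0.18 -0.   -0.15] [ 0.  -0.2  0. ]
[ 0.18 -0.   -0.15] [ 0.  -0.2  0. ]
[ 0.19 -0.   -0.15] [ 0.  -0.2  0. ]
[ 0.19 -0.   -0.14] [ 0.  -0.2  0. ]
[ 0.2  -0.   -0.14] [ 0.  -0.2  0. ]
[ 0.2  -0.   -0.14] [ 0.  -0.2  0. ]
[ 0.2  -0.   -0.13] [ 0.  -0.2  0. ]
[ 0.21 -0.   -0.13] [ 0.  -0.2  0. ]
[ 0.21 -0.   -0.13] [ 0.  -0.2  0. ]
[ 0.21  0.   -0.12] [ 0.  -0.2  0. ]
[ 0.21  0.   -0.12] [ 0.  -0.2  0. ]
[ 0.22  0.   -0.12] [ 0.  -0.2  0. ]
[ 0.22  0.   -0.11] [ 0.  -0.2  0. ]
[ 0.22  0.   -0.11] [ 0.  -0.2  0. ]
[ 0.23  0.   -0.11] [ 0.  -0.2  0. ]
[ 0.23  0.   -0.1 ] [ 0.  -0.2  0. ]
[ 0.23  0.   -0.1 ] [ 0.  -0.2  0. ]
[ 0.23  0.   -0.1 ] [ 0.  -0.2  0. ]
[ 0.24  0.   -0.09] [ 0.  -0.2  0. ]
[ 0.24  0.   -0.09] [ 0.  -0.2  0. ]
[ 0.24  0.   -0.09] [ 0.  -0.2  0. ]
[ 0.24  0.   -0.08] [ 0.  -0.2  0. ]
[ 0.24  0.   -0.08] [ 0.  -0.2  0. ]
[ 0.25  0.   -0.07] [ 0.  -0.2  0. ]
[ 0.25  0.   -0.07] [ 0.  -0.2  0. ]
[ 0.25  0.   -0.06] [ 0.  -0.2  0. ]
[ 0.25  0.   -0.06] [ 0.  -0.2  0. ]
```

The grip sits about 5 mm off the ball's centre, so I'll open and seat deeper.

Emit:
carry_out(
  targets="0 0 0 0 0 0 0;0 0 0 0 0 0 0;-0.05 0 0.08 0 0 0 0;0 0 0.08 0 0 0 0;0 0 0 0 0 0 -1;0 0 0 0 0 0 -1;0 0 0 0 0 0 -1;0 0 0 0 0 0 -1",
  newtons=40,
)

```text
time: 13.63
ee_pos: [0.3653, -0.166, 0.2459]
tcp_rot: [-179.8, -30.0, 3.1]
wrist_force: [-4.4, 10.6, 3.1]
opening: 0.0277
grasp_force: 39.0
```

```bash
python3 st.py; python3 tgt.py -.164 .0589 .040 90
```

```text
13.6333 F tool [ -1.7 -10.8  -4.5] T tool [ 2.09 -0.77  0.03] 0.027687604313920266 39.020599722862244
goal [ 0.3642 -0.1661  0.2489]
(array([ 0.02, -0.  , -0.08]), array([-0.05,  0.01,  0.03]))
grasp now in leaf frame [-0.1647  0.0597  0.0369] [-28.7 -33.  -41.4  55.6  15.5 151.7]
```

Emit:
carry_out(
  targets="0.1 0 -0.18 0 -0.2 0 -1;0.13 0 -0.17 0 -0.2 0 -1;0.14 0 -0.17 0 -0.2 0 -1;0.14 0 -0.17 0 -0.2 0 -1;0.15 0 -0.17 0 -0.2 0 -1;0.15 0 -0.17 0 -0.2 0 -1;0.15 0 -0.17 0 -0.2 0 -1;0.16 0 -0.16 0 -0.2 0 -1",
)

```text
time: 14.3
ee_pos: [0.3813, -0.1651, 0.3133]
tcp_rot: [-179.8, -20.5, 3.1]
wrist_force: [-1.4, 8.3, -4.5]
opening: 0.028
grasp_force: 40.0
```

```bash
python3 st.py; python3 swing.py 1.4 32 36 | head -4
```

```text
14.3 F tool [-2.5 -8.4  3.9] T tool [ 1.53 -0.9  -0.1 ] 0.027962055958934157 39.95075225830078
knob angle from shut 0.3206141463445484 radius 0.16814776295876832
[ 0.14 -0.   -0.17] [ 0.  -0.2  0. ]
[ 0.15 -0.   -0.17] [ 0.  -0.2  0. ]
[ 0.16 -0.   -0.16] [ 0.  -0.2  0. ]
```

Force and opening show that the leaf follows the knob. I'll continue the arc.

Emit:
carry_out(
  targets="0.15 0 -0.17 0 -0.2 0 -1;0.16 0 -0.17 0 -0.2 0 -1;0.16 0 -0.16 0 -0.2 0 -1;0.17 0 -0.16 0 -0.2 0 -1;0.17 0 -0.16 0 -0.2 0 -1;0.18 0 -0.16 0 -0.2 0 -1;0.18 0 -0.15 0 -0.2 0 -1;0.18 0 -0.15 0 -0.2 0 -1",
)

```text
time: 14.97
ee_pos: [0.4185, -0.1631, 0.378]
tcp_rot: [-179.8, -11.4, 3.1]
wrist_force: [-2.0, 8.8, -4.4]
opening: 0.0276
grasp_force: 39.6
```

Emit:
carry_out(
  targets="0.19 0 -0.15 0 -0.2 0 -1;0.19 0 -0.14 0 -0.2 0 -1;0.2 0 -0.14 0 -0.2 0 -1;0.2 0 -0.14 0 -0.2 0 -1;0.2 0 -0.13 0 -0.2 0 -1;0.21 0 -0.13 0 -0.2 0 -1;0.21 0 -0.13 0 -0.2 0 -1;0.21 0 -0.12 0 -0.2 0 -1",
)

```text
time: 15.63
ee_pos: [0.4765, -0.1599, 0.4296]
tcp_rot: [-179.8, -2.3, 3.2]
wrist_force: [-5.3, 8.7, -1.3]
opening: 0.0281
grasp_force: 39.8
```

```bash
python3 st.py; python3 swing.py 0.8 16 18
```

```text
15.6333 F tool [-4.8 -9.   1.2] T tool [ 1.77 -1.11 -0.06] 0.028076073511237042 39.788832664489746
knob angle from shut 1.0346496839286519 radius 0.16532611780176917
[ 0.17 -0.   -0.21] [ 0.  -0.2  0. ]
[ 0.23  0.   -0.14] [ 0.  -0.2  0. ]
[ 0.24  0.   -0.13] [ 0.  -0.2  0. ]
[ 0.24  0.   -0.13] [ 0.  -0.2  0. ]
[ 0.25  0.   -0.12] [ 0.  -0.2  0. ]
[ 0.25  0.   -0.12] [ 0.  -0.2  0. ]
[ 0.25  0.   -0.11] [ 0.  -0.2  0. ]
[ 0.26  0.   -0.11] [ 0.  -0.2  0. ]
[ 0.26  0.   -0.1 ] [ 0.  -0.2  0. ]
[ 0.26  0.   -0.1 ] [ 0.  -0.2  0. ]
[ 0.27  0.   -0.09] [ 0.  -0.2  0. ]
[ 0.27  0.   -0.09] [ 0.  -0.2  0. ]
[ 0.27  0.   -0.08] [ 0.  -0.2  0. ]
[ 0.27  0.   -0.07] [ 0.  -0.2  0. ]
[ 0.28  0.   -0.07] [ 0.  -0.2  0. ]
[ 0.28  0.   -0.06] [ 0.  -0.2  0. ]
```

Emit:
carry_out(
  targets="0.2 0 -0.17 0 -0.2 0 -1;0.23 0 -0.14 0 -0.2 0 -1;0.24 0 -0.13 0 -0.2 0 -1;0.24 0 -0.13 0 -0.2 0 -1;0.25 0 -0.12 0 -0.2 0 -1;0.25 0 -0.12 0 -0.2 0 -1;0.25 0 -0.11 0 -0.2 0 -1;0.26 0 -0.11 0 -0.2 0 -1",
)

```text
time: 16.3
ee_pos: [0.5545, -0.1557, 0.4682]
tcp_rot: [-179.8, 6.9, 3.2]
wrist_force: [-2.7, 8.1, -4.9]
opening: 0.0276
grasp_force: 40.4
```

Emit:
carry_out(
  targets="0.26 0 -0.1 0 -0.2 0 -1;0.26 0 -0.1 0 -0.2 0 -1;0.27 0 -0.09 0 -0.2 0 -1;0.27 0 -0.09 0 -0.2 0 -1;0.27 0 -0.08 0 -0.2 0 -1;0.27 0 -0.07 0 -0.2 0 -1;0.25 0 -0.06 0 -0.2 0 -1;0 0 0 0 0 0 -1",
)

```text
time: 16.97
ee_pos: [0.6325, -0.1515, 0.4771]
tcp_rot: [-179.8, 15.0, 3.2]
wrist_force: [-1.6, 7.1, -5.0]
opening: 0.0278
grasp_force: 40.8
```

```bash
python3 st.py; python3 swing.py 0.1 1 0; python3 -c "
from h import *
print(monitor.get_obs()['q'].round(1))"
```

```text
16.9667 F tool [ 0.1 -7.2  5.1] T tool [ 1.72  0.   -0.2 ] 0.02784565157114105 40.811946988105774
knob angle from shut 1.7894823816627132 radius 0.16564701173200982
[ 0.38  0.   -0.19] [ 0.  0. -0.]
[-12.8  35.5  56.9 125.8  -3.9 164.5]
```

Emit:
carry_out(
  targets="0 0 0 0 0 0 0.6;0 0 0 0 0 0 0.6;0 0 0 0 0 0 0.6;0 0 -0.4 0 0 0 0.6;0 0 -0.5 0 0 0 0.6;0 0 -0.5 0 0 0 0.6;0 0 -0.4 0 0 0 0.6;0 0 0 0 0 0 0.6",
)

```text
time: 17.63
ee_pos: [0.6392, -0.1518, 0.5211]
tcp_rot: [178.9, 10.9, 3.1]
wrist_force: [-0.8, 0.0, 0.7]
opening: 0.0682
grasp_force: 0.0
```

```bash
python3 st.py; python3 tgt.py -.10 0 .20 90
```

```text
17.6333 F tool [-0.9 -0.1 -0.5] T tool [ 0.03  0.17 -0.02] 0.06820309339663165 0.0
goal [ 0.3427 -0.2262  0.4195]
(array([-6.89,  1.38,  3.94]), array([0.18, 7.14, 0.1 ]))
grasp now in leaf frame [0.1091 0.0559 0.1759] [-12.7  40.5  70.8 130.5  -4.  164.5]
```

Emit:
carry_out(
  targets="0 0 -0.2 0 0.5 0 1;0 0 -0.3 0 0.5 0 1;0 0 -0.3 0 0.5 0 1;-0.3 0 -0.3 0 0.5 0 1;-0.7 0.1 -0.1 0 0.3 0 1;-0.7 0.1 -0.1 0 0.3 0 1;-0.7 0.1 0 0 0.3 0 1;-0.8 0.2 0 0 0.3 0 1",
)

```text
time: 18.3
ee_pos: [0.523, -0.1768, 0.5672]
tcp_rot: [178.9, -7.2, 3.5]
wrist_force: [0.2, -0.5, 1.7]
opening: 0.0853
grasp_force: 0.0
```

```bash
python3 st.py; python3 tgt.py -.10 0 .15 90
```

```text
18.3 F tool [ 0.4  0.6 -1.6] T tool [ 0.06 -0.09 -0.02] 0.08534097310202134 0.0
goal [ 0.3677 -0.2249  0.3762]
(array([-4.52,  0.88,  4.26]), array([0.16, 3.97, 0.13]))
grasp now in leaf frame [0.072  0.0372 0.2487] [-19.    8.5  32.7 107.1   1.7 157.6]
```

Emit:
carry_out(
  targets="-0.75 0.15 0 0 0 0 1;-0.75 0.15 0 0 0 0 1;-0.75 0.15 0 0 0 0 1;-0.75 0.15 0 0 0 0 1;-0.75 0.15 0 0.08 0.8 0.05 1;-0.5 0.15 0 0.08 0.8 0.05 1;0 0 0 0 0.8 0 1;0 0 0 0 0.8 0 1",
)

```text
time: 18.97
ee_pos: [0.357, -0.223, 0.5465]
tcp_rot: [179.8, -25.7, 3.0]
wrist_force: [0.3, -0.8, -0.0]
opening: 0.0855
grasp_force: 0.0
```

Emit:
carry_out(
  targets="0 0 0 0 0.77 0 1;0 0 0.7 0 0 0 1;0 0 0.7 0 0 0 1;0 0 0.5 0 0 0 1;0 0 0 0 0 0 1;0 0 0 0 0 0 1;0 0 0 0 0 0 1;0 0 0 0 0 0 1",
)

```text
time: 19.63
ee_pos: [0.3963, -0.2216, 0.4794]
tcp_rot: [179.9, -29.7, 3.0]
wrist_force: [-0.3, 0.4, 0.9]
opening: 0.0855
grasp_force: 0.0
```

```bash
python3 look.py w5; python3 tgt.py -.10 0 .15 90
```

```text
19.6833 [-33.3 -20.7  -7.5  78.5  17.  147.5] [ 0.3964 -0.2216  0.479 ] [[0.868, 0.051, 0.495], [0.045, -0.999, 0.024], [0.495, 0.001, -0.869]]
goal [ 0.3677 -0.2249  0.3762]
(array([-1.9 ,  0.04,  1.88]), array([0.01, 0.05, 0.  ]))
grasp now in leaf frame [-0.0245  0.0016  0.2246] [-33.3 -20.7  -7.5  78.5  17.  147.5]
```

View pics/w5.png

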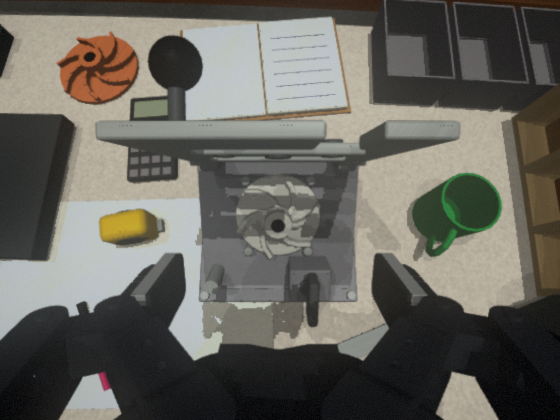

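w5 shows the leaf standing open behind the jig, the knob at (175,65) on the far side, and the impeller free with its hub bore at (278,226). The disc spans (236–320, 177–256), and the T bar is at (313,300).

```bash
python3 - <<'E'
from h import *
import pickle
c=pickle.load(open("pics/w5.pkl","rb"));x=np.load("fit.npy")
M=R.from_euler('z',x[3]).as_matrix()@np.c_[[.8660254,0,.5],[0,1,0],[-.5,0,.8660254]]
def atn(px,h):
    o,d=ray(c,px);o=M.T@(o-x[:3]);d=M.T@d;return o+d*(h-o[2])/d[2]
print("hub",atn((278,226),-.008),"disc",[atn(p,-.044).round(4) for p in((236,216),(320,216),(279,177),(279,256))])
for a in (1.7,1.8,1.9):
    print(a,proj(c,[x[:3]+M@[-.164*np.cos(a)+.04*np.sin(a),.0589,.164*np.sin(a)+.04*np.cos(a)]]))
E
python3 tgt.py -.10 0 .15 90
```

```text
hub [-0.08414682  0.00092265 -0.008     ] disc [array([-0.0832,  0.0558, -0.044 ]), array([-0.0833, -0.0541, -0.044 ]), array([-0.0315, -0.0004, -0.044 ]), array([-0.1403, -0.0005, -0.044 ])]
1.7 [[177.00956628  84.98248769]]
1.8 [[178.53473793  58.08868884]]
1.9 [[180.90088431  34.11267433]]
goal [ 0.3677 -0.2249  0.3762]
(array([-1.9 ,  0.04,  1.88]), array([0.01, 0.05, 0.  ]))
grasp now in leaf frame [-0.0245  0.0016  0.2246] [-33.3 -20.7  -7.5  78.5  17.  147.5]
```

```bash
python3 tgt.py -.085 .001 .06 90
```

```text
goal [ 0.4256 -0.2209  0.3057]
(array([-1.51,  0.01,  4.12]), array([0.01, 0.05, 0.  ]))
grasp now in leaf frame [-0.0245  0.0016  0.2246] [-33.3 -20.7  -7.5  78.5  17.  147.5]
```

Emit:
carry_out(
  targets="-0.5 0 0.2 0 0.05 0 1;-0.5 0 0.4 0 0 0 1;-0.5 0 0.6 0 0 0 1;0 0 0.8 0 0 0 1;0 0 0.8 0 0 0 1;0 0 0.8 0 0 0 1;0 0 0.5 0 0 0 1;0 0 0 0 0 0 1",
)

```text
time: 20.35
ee_pos: [0.4265, -0.2196, 0.3012]
tcp_rot: [-179.8, -29.6, 2.9]
wrist_force: [-1.3, 0.7, -0.4]
opening: 0.0858
grasp_force: 0.0
```

```bash
python3 st.py;python3 tgt.py -.085 .001 -.009 90
```

```text
20.35 F tool [-1.3 -0.8 -0.3] T tool [ 0.05 -0.5  -0.02] 0.08583876865508276 0.0
goal [ 0.46   -0.2191  0.246 ]
(array([0.05, 0.04, 1.61]), array([-0.03,  0.07, -0.01]))
grasp now in leaf frame [-0.0875  0.0027  0.0556] [-31.  -20.6 -27.2  58.2  16.2 149.7]
```

Emit:
carry_out(
  targets="0.05 0.04 0.4 0 0.07 0 1;0 0 0.4 0 0 0 1;0 0 0.4 0 0 0 1;0 0 0.25 0 0 0 1;0 0 0.1 0 0 0 1;0 0 0 0 0 0 1;0 0 0 0 0 0 1;0 0 0 0 0 0 0.3",
  newtons=50,
)

```text
time: 21.02
ee_pos: [0.4592, -0.2202, 0.2533]
tcp_rot: [180.0, -30.3, 2.9]
wrist_force: [-0.6, -0.0, 0.2]
opening: 0.0754
grasp_force: 0.0
```

```bash
python3 st.py;python3 tgt.py -.085 .001 -.009 90
```

```text
21.0167 F tool [-0.4  0.  -0.5] T tool [ 0.04 -0.42 -0.01] 0.0753868205633317 0.0
goal [ 0.46   -0.2191  0.246 ]
(array([-0.07, -0.03,  0.17]), array([ 0.  , -0.05, -0.  ]))
grasp now in leaf frame [-0.0813 -0.     -0.0022] [-29.  -16.1 -29.5  50.3  15.5 151.7]
```

Emit:
carry_out(
  targets="-0.08 -0.03 0.13 0 0 0 0.3;0 0 0 0 0 0 -0.1;0 0 0 0 0 0 -1;0 0 0 0 0 0 -1;0 0 0 0 0 0 -1;0 0 0 0 0 0 -1;0 0 0 0 0 0 -1;0 0 0 0 0 0 -1",
)

```text
time: 21.68
ee_pos: [0.4587, -0.2186, 0.2461]
tcp_rot: [-179.9, -30.2, 2.9]
wrist_force: [-6.4, 2.1, 2.9]
opening: 0.0325
grasp_force: 49.5
```

```bash
python3 st.py;python3 tgt.py -.085 .001 -.009 90
```

```text
21.6833 F tool [-4.  -2.4 -5.7] T tool [ 0.43 -1.04 -0.02] 0.03253130313186754 49.50881481170654
goal [ 0.46   -0.2191  0.246 ]
(array([0.03, 0.01, 0.02]), array([-0.01, -0.04, -0.01]))
grasp now in leaf frame [-0.0855  0.0017 -0.0082] [-28.8 -16.1 -30.2  49.5  15.4 151.9]
```

Gripped on the hub. I'll lift along n.

Emit:
carry_out(
  targets="0 0 -0.15 0 0 0 -1;0 0 -0.3 0 0 0 -1;0 0 -0.4 0 0 0 -1;0 0 -0.4 0 0 0 -1;0 0 -0.5 0 0 0 -1;0 0 -0.5 0 0 0 -1;0 0 -0.3 0 0 0 -1;0 0 0 0 0 0 -1",
  newtons=60,
)

```text
time: 22.35
ee_pos: [0.4071, -0.2217, 0.3367]
tcp_rot: [179.9, -30.4, 3.0]
wrist_force: [0.4, -0.1, -2.0]
opening: 0.032
grasp_force: 60.4
```

```bash
cat > place.py <<'E'
from h import *
import sys
x,y,z,yaw=map(float,sys.argv[1:5]) # TCP goal, tool straight down
Rm=R.from_euler('xyz',[180,0,yaw],degrees=True).as_matrix()
print(delta([x,y,z],Rm),monitor.get_obs()['q'].round(1),tcp()[0].round(4),monitor.get_obs()['tcp_rot'].round(2))
E
python3 st.py; python3 place.py .42 0 .4 3; python3 - <<'E'
from h import *
t=get_calibration("top");i=cv2.cvtColor(camera("top"),cv2.COLOR_RGB2GRAY)
m=(i[110:210,170:260]<70).astype(np.uint8);n,l,s,_=cv2.connectedComponentsWithStats(m);k=1+s[1:,4].argmax()
b=cv2.minAreaRect(np.argwhere(l==k)[:,::-1].astype(np.float32));print(s[k])
q=cv2.boxPoints(b)+[170,110];print(q);P=np.array([atz(t,p,.04) for p in q]);print(P.round(3),P.mean(0),np.linalg.norm(np.diff(P,axis=0),axis=1))
E
```

```text
22.35 F tool [-0.7  0.1  1.9] T tool [-0.02 -0.73  0.04] 0.032038551736607586 60.394946336746216
(array([ 1.32, -5.52, -1.07]), array([ 0.02, -5.3 , -0.01])) [-32.6 -23.2 -25.3  62.4  17.  148.3] [ 0.4071 -0.2217  0.3367] [179.9  -30.38   2.95]
[  24   22   50   59 2883]
[[194. 132.]
 [243. 132.]
 [243. 190.]
 [194. 190.]]
[[0.705 0.329 0.04 ]
 [0.708 0.141 0.04 ]
 [0.481 0.134 0.04 ]
 [0.478 0.318 0.04 ]] [0.59286468 0.23057931 0.04      ] [0.18797661 0.22693517 0.18380978]
```

Emit:
carry_out(
  targets="0 0 -0.2 0 -0.66 0 -1;0 0 -0.2 0 -0.66 0 -1;0 0 -0.2 0 -0.66 0 -1;0 0 -0.2 0 -0.66 0 -1;0 0 -0.2 0 -0.66 0 -1;0 0 -0.2 0 -0.66 0 -1;0 0 -0.2 0 -0.66 0 -1;0 0 -0.2 0 -0.68 0 -1",
)

```text
time: 23.07
ee_pos: [0.3896, -0.2224, 0.3937]
tcp_rot: [-179.9, 0.4, 3.0]
wrist_force: [-0.3, 0.7, -3.5]
opening: 0.0323
grasp_force: 60.4
```

Emit:
carry_out(
  targets="0 0 0 0 0 -0.8 -1;0 0 0 0 0 -0.8 -1;0 0 0 0 0 -0.8 -1;0 0 0 0 0 -0.8 -1;0 0 0 0 0 -0.8 -1;0 0 0 0 0 -0.8 -1;0 0 0 0 0 -0.8 -1;0 0 0 0 0 -0.8 -1",
)

```text
time: 23.73
ee_pos: [0.3897, -0.2224, 0.3931]
tcp_rot: [-179.8, 0.1, 39.9]
wrist_force: [0.4, -0.7, -3.6]
opening: 0.0319
grasp_force: 60.5
```

```bash
python3 st.py; python3 place.py .595 .23 .36 40
```

```text
23.7333 F tool [-0.1  0.8  3.6] T tool [0. 0. 0.] 0.0318513056531726 60.45955181121826
(array([11.19, -5.39,  0.82]), array([-0.03,  0.02, -0.02])) [-29.7  -8.9  -4.7  94.4  -0.  110.4] [ 0.3897 -0.2224  0.3931] [-1.798e+02  1.100e-01  3.986e+01]
```

Emit:
carry_out(
  targets="0.3 -0.15 0 0 0 0 -1;0.7 -0.34 0 0 0 0 -1;0.8 -0.38 0 0 0 0 -1;0.8 -0.38 0 0 0 0 -1;0.8 -0.38 0 0 0 0 -1;0.8 -0.38 0 0 0 0 -1;0.8 -0.38 0 0 0 0 -1;0.8 -0.38 0 0 0 0 -1",
)

```text
time: 24.4
ee_pos: [0.4981, 0.0129, 0.393]
tcp_rot: [-179.8, 0.1, 39.6]
wrist_force: [0.9, -0.7, -4.4]
opening: 0.0322
grasp_force: 60.4
```

Emit:
carry_out(
  targets="0.8 -0.38 0 0 0 0 -1;0.8 -0.38 0 0 0 0 -1;0.8 -0.38 0 0 0 0 -1;0.8 -0.38 0 0 0 0 -1;0.8 -0.38 0 0 0 0 -1;0.7 -0.4 0 0 0 0 -1;0.5 -0.3 0 0 0 0 -1;0 0 0 0 0 0 -1",
)

```text
time: 25.07
ee_pos: [0.5925, 0.2281, 0.3909]
tcp_rot: [-179.8, 0.2, 39.8]
wrist_force: [0.8, -0.6, -3.6]
opening: 0.0321
grasp_force: 60.5
```

```bash
python3 st.py; python3 place.py .595 .23 .30 40; python3 look.py w6
```

```text
25.0667 F tool [0.3 1.  3.6] T tool [-0.09 -0.02 -0.03] 0.03212895764660204 60.470359325408936
(array([0.09, 0.01, 2.27]), array([-0.04,  0.04, -0.03])) [2.100e+01 1.700e+01 2.250e+01 9.570e+01 1.000e-01 1.612e+02] [0.5925 0.2281 0.3909] [-179.78    0.21   39.82]
25.1167 [2.090e+01 1.690e+01 2.230e+01 9.580e+01 1.000e-01 1.611e+02] [0.592  0.2263 0.3913] [[0.768, 0.64, -0.005], [0.64, -0.768, -0.0], [-0.004, -0.003, -1.0]]
```

View pics/w6.png

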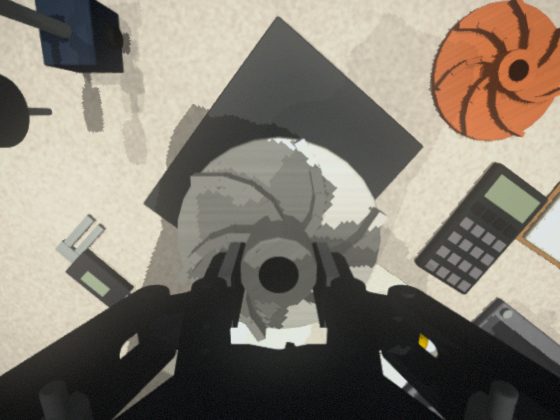

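w6 shows the impeller held by its hub (hub bore at (279,275)) over the plate, whose corners are at (280,16), (423,147) and (145,203). I'll take the centre from the diagonal.

```bash
python3 - <<'E'
from h import *
import pickle
c=pickle.load(open("pics/w6.pkl","rb"))
a,b,d=[atz(c,p,.04) for p in((280,16),(423,147),(145,203))]
print(a,b,d,"centre",(b+d)/2,np.linalg.norm(a-b),np.linalg.norm(a-d))
E
python3 place.py .593 .228 .30 40
```

```text
[0.71210074 0.32678698 0.04      ] [0.71371487 0.14063075 0.04      ] [0.48505049 0.32338146 0.04      ] centre [0.59938268 0.23200611 0.04      ] 0.18616322081435402 0.2270757875478943
(array([ 0.06, -0.01,  2.28]), array([-0.03,  0.04, -0.04])) [2.090e+01 1.690e+01 2.230e+01 9.580e+01 1.000e-01 1.611e+02] [0.592  0.2263 0.3913] [-179.81    0.25   39.79]
```

Emit:
carry_out(
  targets="0.1 0 0.3 0 0 0 -1;0.1 0 0.5 0 0 0 -1;0 0 0.5 0 0 0 -1;0 0 0.5 0 0 0 -1;0 0 0.5 0 0 0 -1;0 0 0.4 0 0 0 -1;0 0 0.2 0 0 0 -1;0 0 0 0 0 0 -1",
)

```text
time: 25.78
ee_pos: [0.5965, 0.2278, 0.2753]
tcp_rot: [-179.8, 0.3, 39.6]
wrist_force: [-0.9, -0.4, -4.1]
opening: 0.0322
grasp_force: 60.5
```

Emit:
carry_out(
  targets="0 0 0.1 0 0 0 -1;0 0 0.1 0 0 0 -1;0 0 0.1 0 0 0 -1;0 0 0.1 0 0 0 -1;0 0 0.06 0 0 0 -1;0 0 0.06 0 0 0 -1;0 0 0 0 0 0 -1;0 0 0 0 0 0 -1",
)

```text
time: 26.45
ee_pos: [0.597, 0.2288, 0.2574]
tcp_rot: [-179.9, 0.1, 39.6]
wrist_force: [-0.3, 0.1, -3.1]
opening: 0.0323
grasp_force: 60.5
```

```bash
python3 st.py; python3 place.py .599 .232 .239 40
```

```text
26.45 F tool [-0.1 -0.3  3.1] T tool [-0.01 -0.    0.01] 0.03230447874023068 60.475605726242065
(array([ 0.09, -0.03,  0.46]), array([-0.02,  0.02, -0.07])) [2.100e+01 1.690e+01 7.600e+00 8.080e+01 1.000e-01 1.613e+02] [0.597  0.2288 0.2574] [-1.7988e+02  1.0000e-01  3.9620e+01]
```

Emit:
carry_out(
  targets="0 0 0.07 0 0 0 -1;0 0 0.07 0 0 0 -1;0 0 0.06 0 0 0 -1;0 0 0.05 0 0 0 -1;0 0 0.04 0 0 0 -1;0 0 0.04 0 0 0 -1;0 0 0 0 0 0 -1;0 0 0 0 0 0 -1",
)

```text
time: 27.12
ee_pos: [0.597, 0.2288, 0.2442]
tcp_rot: [-179.9, 0.1, 39.6]
wrist_force: [0.5, 0.0, -4.0]
opening: 0.032
grasp_force: 60.5
```

```bash
python3 st.py; python3 place.py .599 .232 .239 40
```

```text
27.1167 F tool [0.4 0.3 4. ] T tool [-0.05 -0.02 -0.05] 0.03203554299029445 60.476016998291016
(array([ 0.09, -0.03,  0.13]), array([-0.02,  0.02, -0.07])) [2.100e+01 1.710e+01 6.300e+00 7.940e+01 1.000e-01 1.613e+02] [0.597  0.2288 0.2442] [-1.7988e+02  1.0000e-01  3.9620e+01]
```

Emit:
carry_out(
  targets="0 0 0.03 0 0 0 -1;0 0 0.03 0 0 0 -1;0 0 0.03 0 0 0 -1;0 0 0.02 0 0 0 -1;0 0 0 0 0 0 -1;0 0 0 0 0 0 -1;0 0 0 0 0 0 -1;0 0 0 0 0 0 -1",
)

```text
time: 27.78
ee_pos: [0.597, 0.2288, 0.24]
tcp_rot: [-179.9, 0.1, 39.6]
wrist_force: [-0.1, -0.3, -2.9]
opening: 0.0323
grasp_force: 60.5
```

```bash
python3 st.py; python3 place.py .599 .232 .239 40
```

```text
27.7833 F tool [-0.3  0.2  2.9] T tool [0.01 0.03 0.01] 0.03228201013606561 60.475945472717285
(array([ 0.09, -0.03,  0.02]), array([-0.02,  0.01, -0.07])) [2.100e+01 1.720e+01 5.900e+00 7.890e+01 1.000e-01 1.613e+02] [0.597  0.2288 0.24  ] [-1.7988e+02  8.0000e-02  3.9620e+01]
```

Emit:
carry_out(
  targets="0 0 0.02 0 0 0 -1;0 0 0 0 0 0 -1;0 0 0.02 0 0 0 -1;0 0 0 0 0 0 -1;0 0 0.02 0 0 0 -1;0 0 0 0 0 0 -1;0 0 0 0 0 0 -1;0 0 0 0 0 0 -1",
)

```text
time: 28.45
ee_pos: [0.597, 0.2288, 0.2375]
tcp_rot: [-179.9, 0.1, 39.6]
wrist_force: [-0.4, -0.3, -2.6]
opening: 0.0322
grasp_force: 60.5
```

```bash
python3 st.py; python3 place.py .599 .232 .239 40
```

```text
28.45 F tool [-0.5 -0.   2.6] T tool [-0.01  0.01 -0.04] 0.03216283684103032 60.475566387176514
(array([ 0.09, -0.03, -0.04]), array([-0.02,  0.02, -0.07])) [2.100e+01 1.720e+01 5.700e+00 7.860e+01 1.000e-01 1.613e+02] [0.597  0.2288 0.2375] [-1.7988e+02  9.0000e-02  3.9620e+01]
```

Emit:
carry_out(
  targets="0 0 0.02 0 0 0 -1;0 0 0 0 0 0 -1;0 0 0.02 0 0 0 -1;0 0 0 0 0 0 -1;0 0 0.02 0 0 0 -1;0 0 0 0 0 0 -1;0 0 0 0 0 0 -1;0 0 0 0 0 0 -1",
)

```text
time: 29.12
ee_pos: [0.597, 0.2288, 0.2353]
tcp_rot: [-179.9, 0.1, 39.6]
wrist_force: [-1.0, -0.5, -0.1]
opening: 0.0319
grasp_force: 61.0
```

```bash
python3 st.py; python3 place.py .599 .232 .239 40
```

```text
29.1167 F tool [-1.1 -0.2  0.1] T tool [ 0.03 -0.25 -0.03] 0.031907385105055 61.022948026657104
(array([ 0.09, -0.03, -0.09]), array([-0.02,  0.01, -0.07])) [2.100e+01 1.720e+01 5.500e+00 7.840e+01 1.000e-01 1.613e+02] [0.597  0.2288 0.2353] [-1.7988e+02  8.0000e-02  3.9620e+01]
```

The force has gone from −3.5 to 0 N, so it rests on the plate. I'll release and retreat upward.

Emit:
carry_out(
  targets="0 0 0.01 0 0 0 -0.2;0 0 0 0 0 0 0;0 0 0 0 0 0 0.4;0 0 0 0 0 0 1;0 0 0 0 0 0 1;0 0 0 0 0 0 1;0 0 -0.3 0 0 0 1;0 0 -0.5 0 0 0 1",
)

```text
time: 29.78
ee_pos: [0.5965, 0.2286, 0.2654]
tcp_rot: [-179.8, 0.3, 39.6]
wrist_force: [-0.1, 0.3, -1.2]
opening: 0.0852
grasp_force: 0.0
```

Emit:
carry_out(
  targets="0 0 -0.6 0 0 0 1;0 0 -0.6 0 0 0 1;0 0 -0.6 0 0 0 1;0 0 -0.6 0 0 0 1;0 0 -0.5 0 0 0 1;0 0 -0.3 0 0 0 1;0 0 0 0 0 0 1;0 0 0 0 0 0 1",
)

```text
time: 30.45
ee_pos: [0.5974, 0.2287, 0.3956]
tcp_rot: [-179.9, -0.0, 39.6]
wrist_force: [-0.4, -0.1, 0.0]
opening: 0.0854
grasp_force: 0.0
```

```bash
python3 st.py; python3 look.py w7; python3 - <<'E'
from h import *
a=cv2.imread("pics/w7.png");b=camera("top")[:,:,::-1][90:250,130:430]
a=cv2.resize(a,(400,300));b=cv2.resize(b,(563,300),interpolation=cv2.INTER_CUBIC)
b=cv2.resize(b,(400,213));cv2.imwrite("pics/fin.png",np.vstack([a,b]))
E
```

```text
30.45 F tool [-0.4 -0.1 -0. ] T tool [ 0.06 -0.04 -0.02] 0.08539333606621936 0.0
30.5 [2.090e+01 1.770e+01 2.380e+01 9.610e+01 1.000e-01 1.613e+02] [0.5974 0.2287 0.3944] [[0.77, 0.638, -0.003], [0.638, -0.77, 0.001], [-0.002, -0.002, -1.0]]
```

View pics/fin.png

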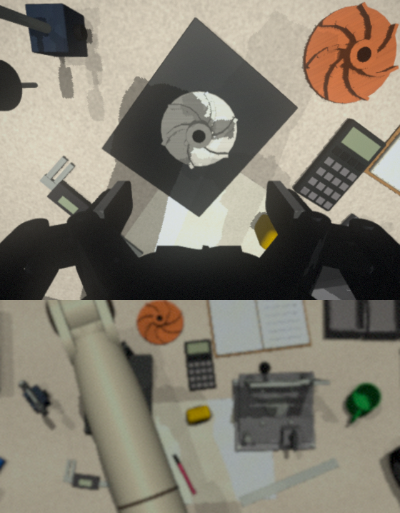

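The picture shows the impeller flat, vanes up, centred on the granite plate at (199,130). The leaf stands open, and the mug, tape and stand are where they were.

```bash
python3 -c "
from workcell import bot
print(bot.job_done())"
```

```text
the job is handed in; nothing more can be done
None
```

The job is handed in at about 30 s of the 72 s limit: the clamp screw released clockwise (left-hand thread), the leaf stands open at about 1.78 rad, the impeller lies flat with its vanes up near the centre of the granite plate, and the last picture shows the indicator stand, mug and tape where they were; the hand-in gave no verdict.

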